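# Clamp a stretcher bar by its handwheel

## Robot

A 7-joint arm with a two-finger parallel gripper is mounted at the origin on the work surface. World frame = base frame: x ahead of the robot, y to its left, z up, the work surface at z = 0. Lengths are in m, angles in rad, forces in N, time in s.
With the tool pointing down it reaches from about 0.4 to 0.85 m from the base axis. Payload 6.9 kg.
Tool frame: the origin (TCP) lies midway between the tips of the shut fingers; the grasp point (between the pads) lies behind it (ctrl.pinch_z is the z of the grasp point in the tool frame, in m); z points along the fingers, y is the line along which they close (so a half turn about z gives the same grasp; the last joint's range is limited). The gripper opens to 85 mm and grips with 20 to 120 N. Pads are 22 mm wide; open, the fingers measure 114 mm over their backs; the gripper's body (76 mm by 85 mm) begins 54 mm behind the grasp point. The pads swing forward as they close: fully open they stand 13 mm farther back than shut.
Start: joints at [-0.997, 0.507, -0.238, 1.5, 0.126, 1.149, -0.155], TCP at [0.282, 0.558, 0.231] pointing down, gripper open.
Joint ranges: [-3.08, 3.08], [-0.24, 2.05], [-1.43, 1.35], [0, 2.5], [-1.52, 4.66], [0.17, 1.96], [-2.89, 2.89]. Speed limits (rad/s): [2.39, 2.39, 3.14, 3.14, 3.14, 3.14, 3.14].

## Interface

Orientations are given as a unit quaternion [w, x, y, z].
In Python, from station import ctrl, get_state, vision, ticket, models gives the robot as it stands. Calls block until the motion is done:
- ctrl.movep(position, orientation): joint-space move of the TCP to a pose.
- ctrl.movel(position, frame=None, max_speed=0.15): straight line of the TCP; frame=None keeps the orientation; max_speed is the mean speed in m/s.
- ctrl.set_joints(angles): joint-space move.
- ctrl.ungrasp() and ctrl.close_gripper(force=None): open the fingers fully, or close them until they stop; force is the grip in N (None keeps the last).
- ctrl.pause(seconds).
- ctrl.ik(position, orientation): joint angles nearest the present ones, or None.
- get_state(): the state.
- vision.grab_frame(name): name is "side" or "top" or "wrist"; returns (picture, depth): 384x512x3 uint8, blue, green, red; 384x512 float32, m along the optical axis (not along the pixel's ray), 0 where there is no reading.
- vision.camera_info(name): a dict with "mtx" (3x3 intrinsics, pixels), "dist_coeffs" ([k1, k2, p1, p2, k3] as OpenCV has them; the pictures are not rectified), "R" (3x3) and "t" (3): a world point X has camera coordinates R X + t; the wrist camera has in their place "hand_eye" (4x4, takes a point from camera to tool coordinates, whose origin is the TCP and whose axes are the flange's). Camera axes: x right, y down, z forward; pixel columns grow to the right and rows downward; lengths in m; the calibration is good to about 2 mm. A picture is of the moment at which its call begins: read the wrist's pose just before it. camera_info takes no time and is no camera call.
A pose or a line that the arm cannot do raises ctrl.Unreachable and nothing moves.
- ticket.close_job(): hands the job in; it is judged then, once.
Trained networks look in the newest picture that a camera, given by its name, has taken for a name from the list of things; names that differ only in an ending like _2 or _b are one class to them, and where a whole thing is asked for, a point or a joint stands for the part that bears it (a point fixed in the world has none). Each returns a list of dicts, best first, with "p" (0 to 1); they miss things now and then, are a little off and sometimes report something else, mostly with a low value. They report only what shows in the picture. A call takes as long as a camera call.
- models.recognise(camera, target): "point" ([column, row] in pixels, amid what is visible of it).
- models.masks_of(camera, target): "mask" (384x512 bool, what is visible of it) and "point" ([column, row] in pixels, amid what is visible of it).
The state is a dict: "time": time; "qpos": joint angles; "qd": joint speeds; "tau": joint torques, N m; "tcp_pos": TCP position; "eef_rot": TCP orientation; "contact_force": force on the tool from outside, world axes, zero at the start; "wrist_torque": the same for the moment, N m; "width": finger opening in m; "gripper_force": force on a finger pad.
Only numpy, scipy, OpenCV 4.12 (cv2) and the standard library are available. Lean on these libraries where they do the work, as an engineer would, in place of code of your own. Each camera call takes 0.05 s, during which the arm holds its last target. There are 200 camera calls.

## Task

Lay the wooden canvas stretcher bar lengthwise and flat, grooved face up, on the narrow raised rail of the bench clamp, between its two jaws, and let go of it. Then wind the handwheel clockwise until the sliding jaw has pushed the bar up against the fixed stop and the bar is held snugly end to end; move the jaw only by the wheel, not by pushing it by hand.

Things in the scene. Friction and masses are not known exactly. Their poses are not given: they have to be found in the camera images.
- stretcher_bar: Loose straight bar of pale wood, 160 long (its x) x 40 wide (y) x 28 thick (z) mm, about 0.12 kg, lying flat on the table with a thin dark groove line along its upper face. Origin: centre of its underside, so its ends are at x = +-80 mm.
- clamp: Bench clamp fixed to the table. Origin: at table height, under the rail; x runs along the rail from the handwheel to the fixed stop, z up. Grey base plate 460 x 100 x 12 mm, x -265 to +195. Dark steel fixed stop: block x 160 to 190, 60 wide, top at z = 105. Grey gearbox under the wheel: x -245 to -155, 80 wide, top at z = 95.
- rail_top (a point): Middle of the top of the aluminium rail that carries the bar, at clamp (37.5, 0, 65) mm; axes as the clamp's. Rail 26 mm wide (y -13 to +13), from clamp x -115 to the stop face at 160, open on both sides down to the base plate.
- stop_face (a point): Middle of the fixed stop's face, at clamp (160, 0, 85) mm; axes as the clamp's. The sliding jaw faces it.
- jaw: Sliding jaw: dark steel block on the rail, 30 mm long (behind its face), 60 wide, z 66 to 105 mm, with a steel rod 16 mm thick running back from it (at z = 82) into the gearbox. Moved along clamp x by the handwheel. Origin: at table height below the middle of its face.
- jaw_face (a point): Middle of the sliding jaw's face (z = 85 mm); axes as the clamp's. At the start it is 215 to 245 mm from the stop face.
- handwheel (a joint): Turn of the handwheel in rad. Grows as it is wound clockwise seen from above, which drives the jaw towards the stop by 60 mm per full turn (9.55 mm per rad). 0: jaw 245 mm from the stop face. Starts between 0 and 3.1; the mechanism ends at 9.2. It has friction (0.2 N m) and stays where it is left.
- wheel_centre (a point): Centre of the level steel handwheel, at clamp (-200, 0, 126) mm, in its rim's plane; z up, x towards the crank knob (turns with the wheel). Rim: 14 mm bar on an 85 mm radius. Hub radius 16, top 11 mm above this point. Three spokes 11 mm thick at 0 (under the knob), 120, 240 deg from x; the openings between are clear for fingers down to 31 mm below this point.
- crank_knob (a point): Half-way up the black crank knob standing on the rim at radius 85 mm: upright, 24 mm thick, 34 mm high (17 mm above and below this point), free to spin on its pin.

How it is judged:
By the outcome, as a careful person would: the job done as asked, in the order asked, and still so for the second after the job is handed in, with the robot touching nothing.
It also fails if it takes over 64 s, if anything falls off the work surface, if the arm or the gripper's body presses on something with over 40 N, if the wrist force passes 120 N, or if a joint passes its speed limit or range.

## Working session

There is one attempt and no reset: what is moved stays moved. The work goes in short steps, each a Python script; the robot and the scene stay as the last script left them, time stands still between calls to the robot, and variables do not carry over. Pictures are saved under pics/ and viewed, at most 10 in all, crops included, and the job is handed in when it is done.

```bash
ls; mkdir -p pics; cat > h.py <<'E'
import numpy as np, cv2
from station import ctrl,get_state,vision,ticket,models
from scipy.spatial.transform import Rotation as R
def quat(yaw): # tool down, tool y axis at yaw+90deg
    q=(R.from_euler('z',yaw)*R.from_euler('x',np.pi)).as_quat(); return [q[3],q[0],q[1],q[2]]
def cloud(name,depth,mask):
    ci=vision.camera_info(name); v,u=np.nonzero(mask&(depth>0)); d=depth[v,u]
    n=cv2.undistortPoints(np.c_[u,v].astype(np.float64)[:,None],np.array(ci['mtx']),np.array(ci['dist_coeffs']))[:,0]
    P=np.c_[n*d[:,None],d]
    return (P-np.array(ci['t']))@np.array(ci['R'])
E
python3 - <<'E'
from h import *
np.set_printoptions(precision=4,suppress=True)
ims=[]
s=get_state();print(s['time'],s['tcp_pos'],s['eef_rot'],ctrl.pinch_z,s['width'])
for c in['top','side']:
    im,d=vision.grab_frame(c); ims.append(im); np.save(f'd_{c}.npy',d)
    ci=vision.camera_info(c); print(c,-np.array(ci['R']).T@np.array(ci['t']))
    for t in['stretcher_bar','clamp','jaw','handwheel','crank_knob']:
        m=models.masks_of(c,t)
        for k in m[:2]:
            P=cloud(c,d,k['mask']); 
            print(c,t,round(k['p'],2),k['point'],k['mask'].sum(),np.median(P,0) if len(P) else None, P.min(0) if len(P) else None,P.max(0) if len(P) else None)
        if m: np.save(f'm_{c}_{t}.npy',m[0]['mask'])
cv2.imwrite('pics/a.png',np.vstack([cv2.resize(np.hstack(ims),(800,300))]))
cv2.imwrite('pics/a1.png',ims[0])
E
```

```text
pics
0.0 [0.2822 0.5571 0.2304] [-0.0002  0.2322  0.9727 -0.0009] -0.0187 0.08550015603040335
top [0.4015 0.0789 1.1151]
top stretcher_bar 0.96 [141.2, 220.4] 1079 [0.4406 0.3558 0.0285] [0.363  0.3096 0.003 ] [0.5185 0.4046 0.0344]
top clamp 0.76 [296.1, 187.8] 8391 [ 0.5211 -0.0421  0.0657] [ 0.4438 -0.3085 -0.0052] [0.645  0.2312 0.1728]
top jaw 0.95 [314.9, 179.4] 450 [ 0.5384 -0.0703  0.1047] [ 0.506  -0.1256  0.0092] [ 0.5805 -0.0517  0.1108]
top handwheel 0.82 [361.8, 173.5] 2347 [ 0.5494 -0.1794  0.1317] [ 0.4625 -0.3074 -0.005 ] [ 0.6745 -0.0746  0.1728]
top crank_knob 0.94 [360.9, 169.3] 2091 [ 0.5505 -0.1762  0.1322] [ 0.4625 -0.3063 -0.0035] [ 0.6746 -0.0746  0.1728]
top crank_knob 0.56 [140.2, 220.7] 1085 [0.4384 0.3566 0.0285] [0.363  0.3101 0.0023] [0.5185 0.4051 0.0344]
side [ 0.1382 -0.4608  0.8405]
side stretcher_bar 0.95 [174.0, 167.8] 953 [0.4334 0.3517 0.0256] [ 0.36    0.3088 -0.0039] [0.5136 0.4308 0.0321]
side clamp 0.63 [307.1, 251.9] 9568 [ 0.5125 -0.0927  0.0649] [ 0.4412 -0.2625 -0.0044] [0.7289 0.2273 0.168 ]
side jaw 0.73 [304.2, 252.6] 566 [ 0.5326 -0.0793  0.0888] [ 0.4726 -0.1312 -0.003 ] [0.614  0.0039 0.1402]
side handwheel 0.76 [340.1, 259.5] 2506 [ 0.545  -0.1776  0.1311] [ 0.4601 -0.2625 -0.0042] [ 0.7137 -0.0138  0.1688]
side handwheel 0.34 [302.8, 252.0] 9593 [ 0.5125 -0.0925  0.065 ] [ 0.4415 -0.2625 -0.0042] [0.7078 0.221  0.168 ]
side crank_knob 0.77 [339.5, 262.1] 2817 [ 0.5456 -0.1748  0.1308] [ 0.4601 -0.2625 -0.0045] [0.7377 0.0193 0.1688]
```

View pics/a.png

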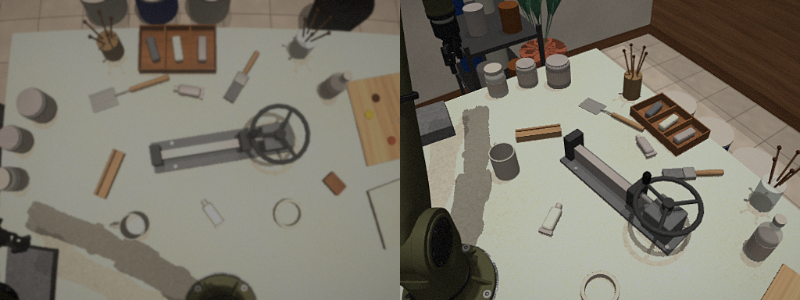

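The top image shows the bar at about (141,220). The clamp's stop is at about (199,200), the wheel at about (362,172), and the knob is on the jaw side of the rim. Next I'll fit the geometry from depth.

```bash
cat > fit.py <<'E'
from h import *
from scipy.optimize import least_squares
np.set_printoptions(precision=4,suppress=True)
for c in['top','side']:
    d=np.load(f'd_{c}.npy'); P=cloud(c,d,np.ones_like(d,bool))
    reg=P[(P[:,0]>.38)&(P[:,0]<.72)&(P[:,1]>-.33)&(P[:,1]<.26)]
    b=reg
    kn=b[(b[:,2]>.148)&(b[:,2]<.18)]; print(c,'knob',len(kn),np.median(kn,0),kn.max(0)[2])
    w=b[(b[:,2]>.122)&(b[:,2]<.142)&(b[:,1]<0)]
    def f(p): return np.hypot(w[:,0]-p[0],w[:,1]-p[1])-p[2]
    W=w
    cen=np.array([.55,-.18])
    for i in range(4):
        r=np.hypot(*(W[:,:2]-cen).T); w=W[(r>.07)&(r<.1)]
        s=least_squares(f,[*cen,.085],loss='soft_l1',f_scale=.003); cen=s.x[:2]
    print('wheel',s.x,len(w),np.median(w[:,2]))
    rl=b[(abs(b[:,2]-.065)<.006)&(b[:,1]>-.1)]
    m=rl[:,:2].mean(0)
    for i in range(5):
        u,sv,vt=np.linalg.svd(rl[:,:2]-m); n=vt[1]; k=abs((rl[:,:2]-m)@n)<.016; rl=rl[k]; m=rl[:,:2].mean(0)
    a=vt[0]*np.sign(vt[0][1]); n=np.array([-a[1],a[0]])
    t=(b[:,:2]-cen)@a; o=(b[:,:2]-cen)@n
    q=(rl[:,:2]-cen); print('rail dir',np.degrees(np.arctan2(a[1],a[0])),'lateral off of rail',np.percentile(q@n,[2,50,98]),'t',np.percentile(q@a,[1,99]))
    tops=(abs(b[:,2]-.105)<.006)&(abs(o)<.04)&(t>.09)
    tt=t[tops]; st=tt>.3; print('stop t',np.percentile(tt[st],[1,99]),np.percentile(o[tops][st],[1,50,99]),'jaw t',np.percentile(tt[~st],[2,50,98]),np.percentile(o[tops][~st],[1,50,99]))
    bp=(abs(b[:,2]-.012)<.005)&(abs(o)<.056)&(t>.0); print('plate',np.percentile(o[bp],[1,99]),np.percentile(t[bp],[99.5]))
    B=P[np.hypot(P[:,0]-.44,P[:,1]-.356)<.1]; B=B[abs(B[:,2]-.028)<.007]
    rc=cv2.minAreaRect(B[:,:2].astype(np.float32)*1000); print('bar',rc,B.mean(0), np.median(B[:,2]))
    u,sv,vt=np.linalg.svd(B[:,:2]-B[:,:2].mean(0),full_matrices=False);print('bar dir',np.degrees(np.arctan2(vt[0][1],vt[0][0])))
E
python3 fit.py
python3 - <<'E'
import cv2
i=cv2.imread('pics/a1.png');cv2.imwrite('pics/a2.png',cv2.resize(i[130:270,80:420],(800,330),interpolation=2))
E
```

```text
top knob 103 [ 0.5468 -0.084   0.1662] 0.172829397249224
wheel [ 0.5521 -0.1691  0.0838] 1344 0.13229821803062264
rail dir 99.02234210915847 lateral off of rail [-0.0135 -0.0006  0.0121] t [0.1159 0.357 ]
stop t [0.3585 0.3885] [-0.0301 -0.0003  0.0286] jaw t [0.0905 0.1025 0.114 ] [-0.0299  0.0001  0.0289]
plate [-0.0502  0.0487] [0.3901]
bar ((441.2300109863281, 358.7105407714844), (43.19961929321289, 160.01979064941406), 67.10315704345703) [0.4408 0.3575 0.0287] 0.02870609164745659
bar dir 157.00638708845412
side knob 131 [ 0.5435 -0.0904  0.1635] 0.16879313059087472
wheel [ 0.5492 -0.174   0.0835] 1729 0.13090630362091335
rail dir 98.93476052110454 lateral off of rail [-0.0153 -0.0012  0.011 ] t [0.0883 0.3621]
stop t [0.3609 0.3918] [-0.0311 -0.0007  0.0276] jaw t [0.0954 0.1082 0.1167] [-0.0302  0.0068  0.0274]
plate [-0.0513  0.0479] [0.3921]
bar ((438.8245544433594, 357.0359191894531), (46.036827087402344, 160.8747100830078), 67.3945541381836) [0.4368 0.3553 0.0266] 0.026762909573513145
bar dir 157.14695732246653
```

View pics/a2.png

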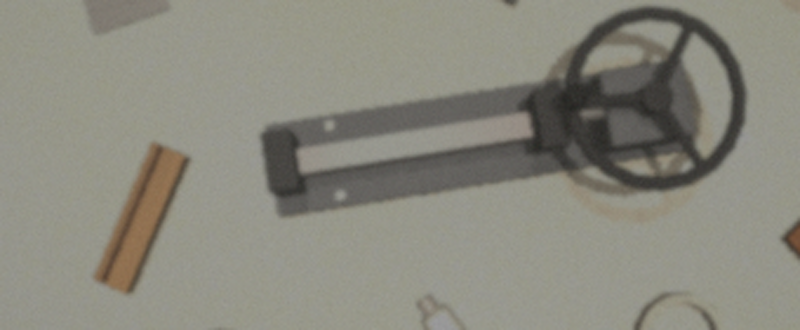

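The two fits agree: clamp x is at about 99°, the jaw is about 244 mm from the stop (wheel near 0), and the bar is at about (0.440, 0.357) and 157°. I'll refine the bar pose with the wrist camera, then pick.

```bash
cat >> h.py <<'E'
def wcloud(mask=None):
    s=get_state(); im,d=vision.grab_frame('wrist'); ci=vision.camera_info('wrist')
    if mask is None: mask=np.ones(d.shape,bool)
    v,u=np.nonzero(mask&(d>0)); z=d[v,u]
    n=cv2.undistortPoints(np.c_[u,v].astype(np.float64)[:,None],np.array(ci['mtx']),np.array(ci['dist_coeffs']))[:,0]
    H=np.array(ci['hand_eye']); P=np.c_[n*z[:,None],z]@H[:3,:3].T+H[:3,3]
    q=s['eef_rot']; return im,P@R.from_quat([q[1],q[2],q[3],q[0]]).as_matrix().T+np.array(s['tcp_pos'])
E
python3 - <<'E'
from h import *
np.set_printoptions(precision=4,suppress=True)
ctrl.movep([.44,.357,.20],quat(np.radians(157)))
im,P=wcloud(); cv2.imwrite('pics/w1.png',im)
B=P[(np.hypot(P[:,0]-.44,P[:,1]-.357)<.11)&(abs(P[:,2]-.028)<.008)]
print(len(B),np.median(B[:,2]),cv2.minAreaRect(B[:,:2].astype(np.float32)*1000),B.mean(0))
T=P[(abs(P[:,2])<.01)];print('table z',np.median(T[:,2]),get_state()['time'],get_state()['qpos'],get_state()['contact_force'])
E
```

```text
6789 0.026577349178035392 ((440.75714111328125, 359.1228332519531), (40.13722229003906, 159.33297729492188), 67.1620101928711) [0.4346 0.3617 0.0266]
table z -0.0013583145363124244 1.6583 [-0.5715  0.4447 -0.2349  1.7042  0.1174  1.0055  0.3249] [-0.1136  0.9314 -0.12  ]
```

View pics/w1.png

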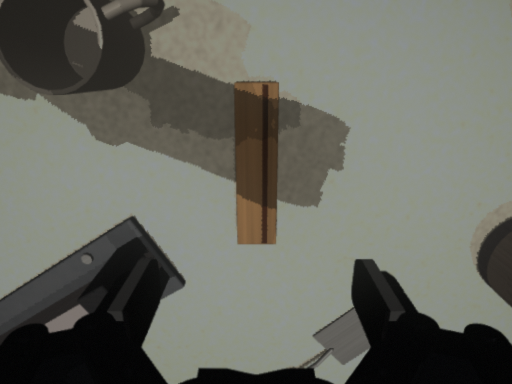

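The wrist image shows the bar's grooved face up, centred at about (257,163), and the pose agrees. Now the grasp, then a hover over the rail.

```bash
cat >> h.py <<'E'
CEN=np.array([.5507,-.1715]); TH=np.radians(99.0)
def clamp(x,y=0):
    a=np.array([np.cos(TH),np.sin(TH)]); return CEN+(x+.2)*a+y*np.array([-a[1],a[0]])
E
python3 - <<'E'
from h import *
np.set_printoptions(precision=4,suppress=True)
x,y=.4405,.3588; q=quat(np.radians(157.1))
ctrl.movep([x,y,.08],q); ctrl.movel([x,y,.005],max_speed=.1)
print(get_state()['contact_force'])
ctrl.close_gripper(40); s=get_state(); print(s['width'],s['gripper_force'],s['contact_force'],s['tcp_pos'])
ctrl.movel([x,y,.2],max_speed=.2)
p=clamp(.065); ctrl.movep([*p,.2],quat(TH))
s=get_state(); print(s['time'],s['width'],s['tcp_pos'],s['contact_force'],s['qpos'])
im,P=wcloud(); cv2.imwrite('pics/w2.png',im); np.save('P2.npy',P)
E
```

```text
[-0.3821  0.8287  1.121 ]
0.0395365871029369 41.53996288776398 [0.7364 0.1899 5.8376] [0.4407 0.3591 0.0055]
5.8 0.039160993340296754 [0.5091 0.0923 0.1998] [-0.3136  0.1363 -1.365 ] [-0.2652  0.3683  0.0551  1.8313 -0.026   0.9428 -0.0373]
```

View pics/w2.png

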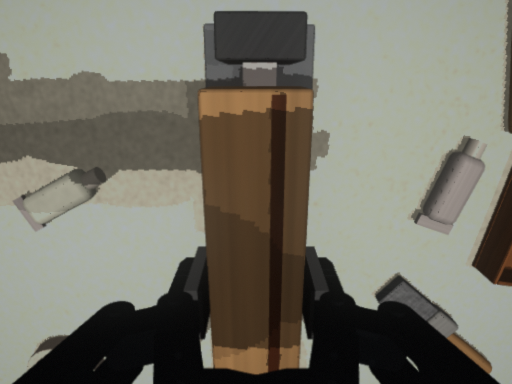

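The bar is held level with the groove up. The stop is dead ahead at (260,37). Next I'll measure the stop from this close view.

```bash
python3 - <<'E'
from h import *
P=np.load('P2.npy'); a=np.array([np.cos(TH),np.sin(TH)]); n=np.array([-a[1],a[0]])
t=(P[:,:2]-CEN)@a-.2; o=(P[:,:2]-CEN)@n
S=(abs(P[:,2]-.105)<.008)&(t>.1)&(t<.25)&(abs(o)<.06)
print('stop top x',np.percentile(t[S],[1,99]),'y',np.percentile(o[S],[1,50,99]),np.median(P[S,2]))
print(cv2.minAreaRect(np.c_[t,o][S].astype(np.float32)*1000))
K=(abs(P[:,2]-.065)<.006)&(t>.12)&(t<.17)&(abs(o)<.03); print('rail y',np.percentile(o[K],[2,50,98]),np.median(P[K,2]),K.sum())
B=(P[:,2]>.19)&(P[:,2]<.245)&(abs(o)<.04); print('bar',cv2.minAreaRect(np.c_[t,o][B].astype(np.float32)*1000),np.median(P[B,2]))
E
```

```text
stop top x [0.16122915 0.19087421] y [-0.03184017 -0.00269513  0.02632757] 0.10346708152220876
((176.1715545654297, -2.9183883666992188), (30.028541564941406, 60.065799713134766), 0.16357211768627167)
rail y [-0.01504627 -0.00263308  0.00974706] 0.06359174956742848 764
bar ((84.71339416503906, -2.8008689880371094), (76.79137420654297, 129.51712036132812), 74.31403350830078) 0.2209759536833999
```

```bash
python3 - <<'E'
from h import *
np.set_printoptions(precision=4,suppress=True)
p=clamp(.066,-.0018)
ctrl.movel([*p,.2]); ctrl.movel([*p,.085],max_speed=.15); ctrl.movel([*p,.074],max_speed=.05)
f0=get_state()['contact_force'][2]
z=.074
while z>.068:
    z-=.001; ctrl.movel([*p,z],max_speed=.03); f=get_state()['contact_force'][2]-f0
    if f>4: break
s=get_state(); print(z,f,s['tcp_pos'],s['contact_force'],s['wrist_torque'])
ctrl.ungrasp(); ctrl.pause(.2); s=get_state(); print(s['width'],s['contact_force'])
ctrl.movel([*p,.2],max_speed=.15)
im,P=wcloud(); cv2.imwrite('pics/w3.png',im); np.save('P3.npy',P); print(get_state()['time'])
a=np.array([np.cos(TH),np.sin(TH)]); n=np.array([-a[1],a[0]])
t=(P[:,:2]-CEN)@a-.2; o=(P[:,:2]-CEN)@n
B=(abs(P[:,2]-.0915)<.006)&(abs(o)<.035)&(t<.157); print('bar',cv2.minAreaRect(np.c_[t,o][B].astype(np.float32)*1000),np.median(P[B,2]))
E
```

```text
0.06999999999999999 5.795780775920119 [0.5109 0.0915 0.0705] [-2.4477 -0.9383  5.0466] [-0.0253  0.3277  0.0427]
0.08520703746874757 [-0.3172 -0.3029 -0.4454]
10.175
bar ((30.926597595214844, -3.2908496856689453), (59.67847442626953, 231.1800994873047), 89.89561462402344) 0.0915937130558375
```

View pics/w3.png

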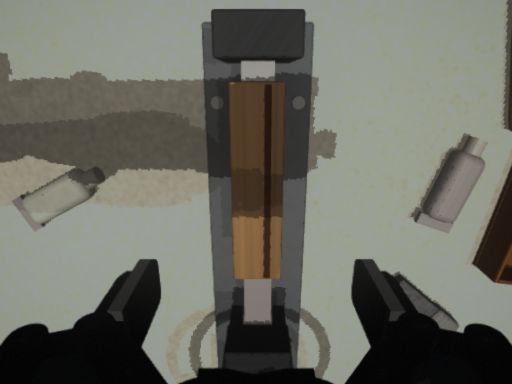

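The bar sits flat on the rail, groove up, centred at about (257,180), with the jaw at about (258,330). Now the wheel: a close wrist view, plus a reachability check for the crank circle.

```bash
python3 - <<'E'
from h import *
from scipy.optimize import least_squares
np.set_printoptions(precision=4,suppress=True)
p=clamp(-.27)
ctrl.movep([*p,.30],quat(TH))
im,P=wcloud(); cv2.imwrite('pics/w4.png',im); np.save('P4.npy',P)
print(get_state()['time'],get_state()['qpos'])
W=P[(P[:,2]>.12)&(P[:,2]<.138)]; cen=CEN.copy()
for i in range(5):
    r=np.hypot(*(W[:,:2]-cen).T); w=W[(r>.075)&(r<.096)]
    s=least_squares(lambda p:np.hypot(w[:,0]-p[0],w[:,1]-p[1])-.085,cen,loss='soft_l1',f_scale=.003); cen=s.x
print('wheel',cen,len(w),np.median(w[:,2]),np.ptp(w,axis=0))
r=np.hypot(*(P[:,:2]-cen).T)
K=P[(P[:,2]>.155)&(P[:,2]<.18)&(r<.11)&(r>.05)]; k=np.median(K,0); v=k[:2]-cen
print('knob',k,len(K),np.hypot(*v),np.degrees(np.arctan2(v[1],v[0])),cv2.minEnclosingCircle(K[:,:2].astype(np.float32)*1000))
for yaw in (TH,TH-np.pi/2,TH+np.pi/2):
    print([ (lambda j: None if j is None else np.round(j[[0,5,6]],2).tolist())(ctrl.ik([cen[0]+.085*np.cos(b),cen[1]+.085*np.sin(b),.139],quat(yaw))) for b in np.radians([94,4,-86,-176])])
E
```

```text
11.5417 [ 0.2833  0.4397  0.127   1.4247 -0.0575  1.2819  0.5748]
wheel [ 0.5534 -0.1697] 8226 0.13036820775886654 [0.1832 0.1734 0.0125]
knob [nan nan nan] 0 nan nan ((0.0, 0.0), 0.0)
[[0.05, 0.83, 0.32], [0.16, 0.98, 0.43], [0.32, 0.92, 0.62], [0.23, 0.77, 0.54]]
[[-0.18, 0.86, -1.01], [-0.04, 1.01, -0.91], [0.11, 0.95, -0.72], [-0.01, 0.79, -0.81]]
[[0.28, 0.85, 1.68], [0.36, 1.0, 1.79], [0.53, 0.93, 1.96], [0.48, 0.78, 1.89]]
  return _methods._mean(a, axis=axis, dtype=dtype,
  ret = um.true_divide(
```

View pics/w4.png

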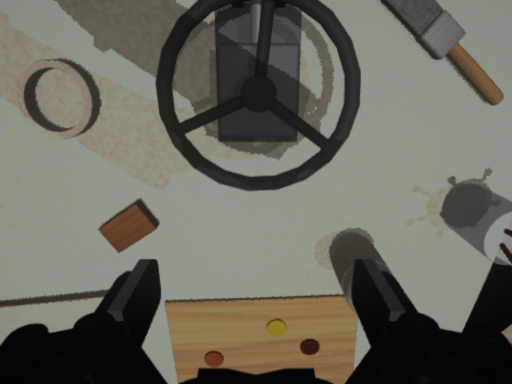

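The wheel shows with its hub at (259,95). The knob is just beyond the top edge, and its spoke tilts about 4° clockwise, so the knob bearing is about 94.5°. I'll grip it and start winding with force monitoring.

```bash
cat >> h.py <<'E'
WC=np.array([.5525,-.1703]); Z=.139
def wind(b0,b1,step=15,stopF=None,speed=.12,r=.0855):
    b=b0
    while b>b1+1e-6:
        b=max(b-step,b1); e=np.array([np.cos(np.radians(b)),np.sin(np.radians(b))])
        ctrl.movel([*(WC+r*e),Z],max_speed=speed)
        s=get_state(); f=np.array(s['contact_force']); tan=np.array([e[1],-e[0]])
        v=np.array(s['tcp_pos'])[:2]-WC
        print(round(b,1),'actual %.1f r %.1f'%(np.degrees(np.arctan2(v[1],v[0])),1e3*np.hypot(*v)),'rad %.1f tan %.1f z %.1f w %.4f t %.1f'%(f[:2]@e,f[:2]@tan,f[2],s['width'],s['time']),flush=True)
        if np.linalg.norm(f)>45 or (stopF and -(f[:2]@tan)>stopF): print('stop');break
    return b
E
python3 - <<'E'
from h import *
np.set_printoptions(precision=4,suppress=True)
e=np.array([np.cos(np.radians(94.5)),np.sin(np.radians(94.5))]); k=WC+.085*e
ctrl.movep([*k,.24],quat(TH)); ctrl.movel([*k,Z],max_speed=.12)
print(get_state()['contact_force']); ctrl.close_gripper(40); s=get_state()
print(s['width'],s['contact_force'],s['tcp_pos'],s['time'])
wind(94.5,34.5)
im,d=vision.grab_frame('side'); cv2.imwrite('pics/s5.png',cv2.resize(im[140:360,200:480],(800,628))[:600])
E
```

```text
[-0.0253  0.901   0.6477]
0.02226458508654261 [0.7654 0.7957 4.4009] [ 0.5464 -0.0855  0.1395] 13.8333
79.5 actual 78.4 r 85.2 rad -0.3 tan 2.1 z 4.3 w 0.0222 t 14.2
64.5 actual 63.4 r 85.4 rad 0.3 tan 2.7 z 4.7 w 0.0225 t 14.5
49.5 actual 48.4 r 85.5 rad -0.2 tan 2.3 z 6.4 w 0.0227 t 14.8
34.5 actual 33.4 r 85.6 rad 0.1 tan 2.8 z 5.2 w 0.0227 t 15.2
```

View pics/s5.png

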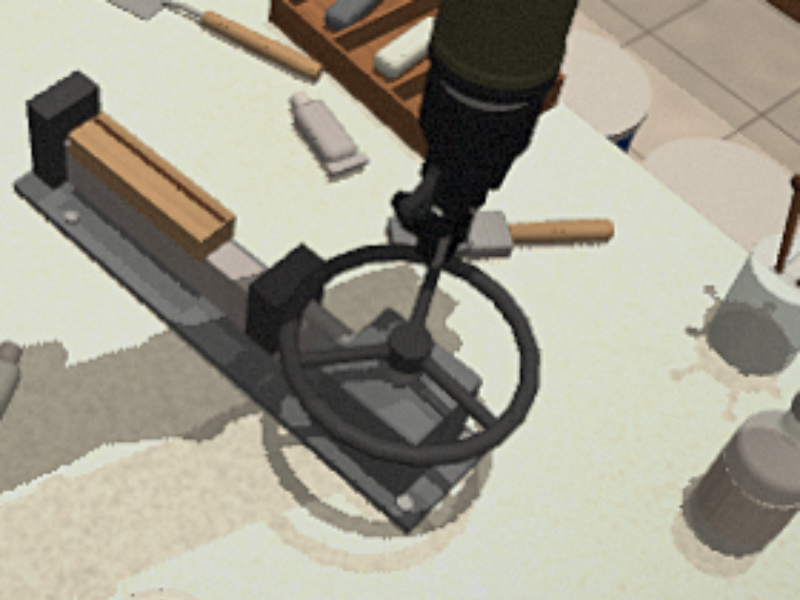

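The wheel is turning smoothly: about 2.5 N tangential, jaw advancing, bar still seated. Continuing to just short of closing.

```bash
sed -i 's/-(f\[:2\]@tan)>stopF/abs(f[:2]@tan)>stopF/' h.py; python3 - <<'E'
from h import *
b=wind(34.5,-385.5,stopF=12)
b=wind(b,-450,step=4,stopF=12,speed=.05) if b<=-385 else b
ctrl.pause(.3); s=get_state(); print(b,s['contact_force'],s['tcp_pos'],s['time'])
im,d=vision.grab_frame('side'); cv2.imwrite('pics/s6.png',cv2.resize(im[140:360,200:480],(800,628))[:600])
E
```

```text
19.5 actual 18.3 r 85.7 rad -0.0 tan 2.1 z 5.1 w 0.0225 t 15.6
4.5 actual 3.2 r 85.7 rad 1.0 tan 3.0 z 6.1 w 0.0225 t 15.9
-10.5 actual -11.8 r 85.7 rad -0.1 tan 2.0 z 6.2 w 0.0222 t 16.2
-25.5 actual -26.7 r 85.6 rad -1.0 tan 2.0 z 6.7 w 0.0228 t 16.6
-40.5 actual -41.7 r 85.5 rad -0.8 tan 1.7 z 8.5 w 0.0226 t 16.9
-55.5 actual -56.6 r 85.4 rad -1.6 tan 1.9 z 8.5 w 0.0227 t 17.2
-70.5 actual -71.5 r 85.2 rad -1.4 tan 1.7 z 8.4 w 0.0224 t 17.6
-85.5 actual -86.5 r 85.0 rad -2.8 tan 2.2 z 8.3 w 0.0228 t 17.9
-100.5 actual -101.4 r 84.9 rad -1.6 tan 2.4 z 8.9 w 0.0221 t 18.2
-115.5 actual -116.4 r 84.7 rad -2.6 tan 2.6 z 7.9 w 0.0223 t 18.6
-130.5 actual -131.4 r 84.5 rad -2.6 tan 2.1 z 8.1 w 0.0230 t 18.9
-145.5 actual -146.4 r 84.5 rad -3.1 tan 1.8 z 7.6 w 0.0226 t 19.2
-160.5 actual -161.3 r 84.4 rad -4.2 tan 2.0 z 5.5 w 0.0224 t 19.6
-175.5 actual -176.2 r 84.4 rad -4.8 tan 2.4 z 5.6 w 0.0223 t 19.9
-190.5 actual 168.9 r 84.3 rad -3.0 tan 2.9 z 6.7 w 0.0224 t 20.2
-205.5 actual 154.0 r 84.4 rad -3.7 tan 2.7 z 5.9 w 0.0223 t 20.6
-220.5 actual 139.0 r 84.5 rad -2.8 tan 2.4 z 7.0 w 0
[... 646 characters left out ...]
226 t 24.2
-385.5 actual -27.4 r 85.6 rad 0.7 tan 2.5 z 7.8 w 0.0224 t 24.6
-389.5 actual -30.4 r 85.6 rad 1.0 tan 0.8 z 8.2 w 0.0226 t 24.8
-393.5 actual -34.3 r 85.6 rad 1.5 tan -0.4 z 7.3 w 0.0226 t 25.1
-397.5 actual -38.2 r 85.6 rad -0.5 tan 1.3 z 7.9 w 0.0220 t 25.4
-401.5 actual -42.2 r 85.5 rad 0.7 tan -0.6 z 8.7 w 0.0227 t 25.6
-405.5 actual -46.2 r 85.5 rad -0.3 tan 0.1 z 8.5 w 0.0224 t 25.9
-409.5 actual -50.2 r 85.5 rad -0.0 tan -0.1 z 8.5 w 0.0228 t 26.1
-413.5 actual -51.9 r 85.4 rad 0.7 tan -7.1 z 5.6 w 0.0224 t 26.4
-417.5 actual -53.1 r 85.4 rad 3.1 tan -16.5 z 0.1 w 0.0223 t 26.7
stop
-417.5 [15.57190719  7.07142151 -0.37322783] [ 0.60371828 -0.2386134   0.13967967] 26.9833
```

View pics/s6.png

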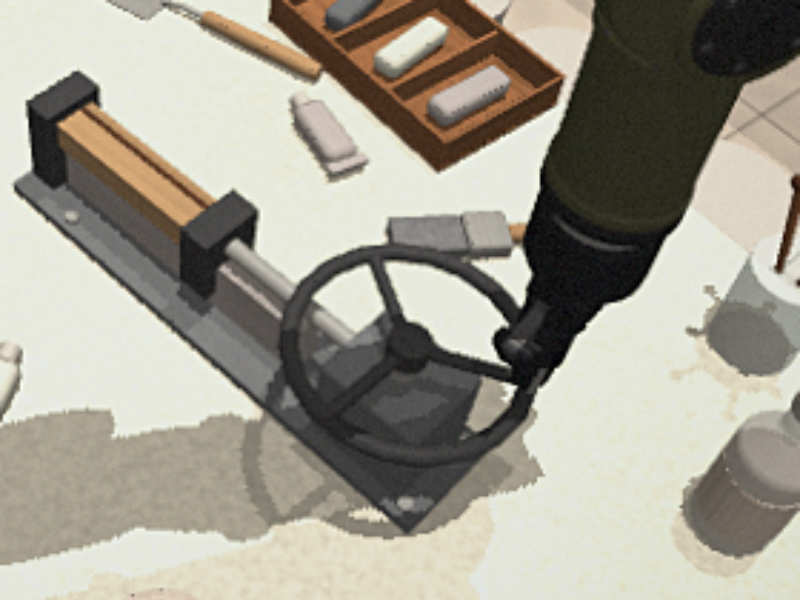

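The bar is pressed between jaw and stop: the stop is at (62,130), the jaw at (218,240), and tangential force rose sharply to 16 N. I'll relax the arm, release, retreat and check.

```bash
python3 - <<'E'
from h import *
e=np.array([np.cos(np.radians(-413.2)),np.sin(np.radians(-413.2))]); k=WC+.0855*e
ctrl.movel([*k,Z],max_speed=.03); print(get_state()['contact_force'])
ctrl.ungrasp(); ctrl.pause(.2); print(get_state()['contact_force'])
p=get_state()['tcp_pos']; ctrl.movel([p[0],p[1],.26],max_speed=.12)
ctrl.movep([*clamp(.03),.27],quat(TH)); im,P=wcloud(); ctrl.pause(.3)
a=np.array([np.cos(TH),np.sin(TH)]); n=np.array([-a[1],a[0]])
t=(P[:,:2]-CEN)@a-.2; o=(P[:,:2]-CEN)@n; print(get_state()['time'],get_state()['contact_force'])
B=(abs(P[:,2]-.0915)<.005)&(abs(o)<.035)&(t<.18)&(t>-.01); print(cv2.minAreaRect(np.c_[t,o][B].astype(np.float32)*1000),np.median(P[B,2]))
im2,_=vision.grab_frame('side'); cv2.imwrite('pics/f.png',np.hstack([cv2.resize(im,(400,300)),cv2.resize(im2[120:360,160:480],(400,300))]))
E
```

```text
[7.28930678 4.00567026 5.05081478]
[0.21173234 0.5791311  0.06937538]
30.9167 [-1.05073696  0.08658419  0.26462726]
((80.91156005859375, -3.2528247833251953), (59.66504669189453, 161.9301300048828), 89.63170623779297) 0.09160574964452117
```

View pics/f.png

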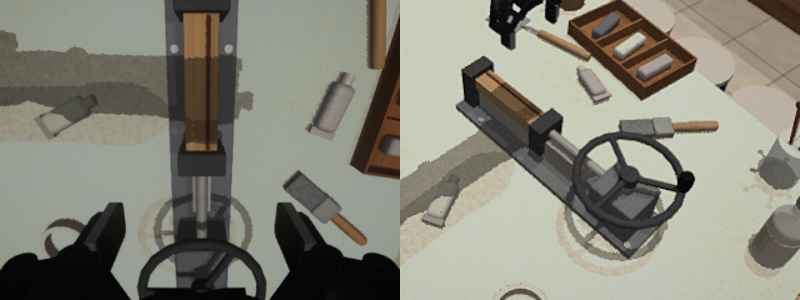

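The left view shows the bar at (201,80), touching the stop above and the jaw at (201,160), flat with the groove up. The right view confirms it, and the gripper is clear.

```bash
python3 -c "
from h import *
print(ticket.close_job())"
```

```text
the job is handed in; nothing more can be done
None
```

The bar lies flat on the rail, groove up, clamped end to end between the jaw and the fixed stop using only the handwheel; I handed the job in at about 31 s with the gripper clear (the judge's result wasn't shown).

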